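# Clamp a stick in the drilling jig

### The job

With the fingertips, push the wooden stick along the jig's guides until its far end is fully home against the end stop; then swing the clamp lever past its first click all the way to the second stop, so that the stick is locked for drilling. Push only: do not lift the stick, and leave the other things on the bench where they are.

Things in the scene. Friction and masses are not known exactly. Their poses are not given: they have to be found in the camera images.
- jig: blue jig fixed to the bench; origin on the bench top, z up; the stick slides along its guides towards +y. Base plate x -50..50, y -100..135, 12 mm thick. Guide rails at x -32.5..-20.5 and 20.5..32.5, y -45..110, tops at z 20. Clamp beam across the guides: x -50..50, y 43..77, underside z 64, top z 78. Plate under the lever: x -86..-34, y -5..125, top z 78 (all mm)
- end_stop (a point): middle of the end stop's face, which the stick must meet: at x 0, y 110 mm, z 31 mm of the jig; the block is 75 mm wide and its top is at z 50 mm
- stick: plain wooden stick 38 x 180 x 27 mm (long along its y), 75 to 165 g, lying between the rails on the base plate (underside z 12 mm, top z 39 mm); slides with about 1 N. Origin: centre of its underside. Starts 40 to 90 mm short of the stop; its near (-y) end sticks out of the rails. When home its origin is at y 20 mm and its near end at y -70 mm of the jig, still 25 mm outside the rails
- clamp_lever (a joint): clamp lever's angle (rad), growing clockwise seen from above: 0 open, 0.665 first click (pad clear of the stick), 1.3 second, hard stop (pad pressed on the stick). A sprung detent holds it at each; at the knob 6 to 8 N passes the bumps at 0.33 and 1.0 rad, after which it snaps on to the next. Starts at or near 0
- lever_pivot (a point): the lever's vertical turning axis, at x 0, y 60 mm, z 78 mm of the jig
- lever_knob (a point): on the axis of the upright black knob at the lever's end, at z 108 mm. Knob: 18 mm diameter, 90 mm from the pivot axis, z 84 to 124 mm; the steel lever bar is 14 mm wide, top at z 92 mm. In the jig's frame the lever points at 217 degrees (from +x towards +y) when open, at 142.5 degrees at the second stop: the knob sweeps mainly towards +y on the jig's -x side
- offcut: bystander, stands loose on the bench: short wood off-cut, 38 x 80 x 19 mm; origin: centre of its underside
- screw_jar: bystander, stands loose on the bench: clear screw jar with white lid, 72 mm diameter, 70 mm tall; origin: centre of its underside
- glue: bystander, stands loose on the bench: white glue bottle, 56 mm diameter, 150 mm tall; origin: centre of its underside
- pencil: bystander, stands loose on the bench: flat carpenter's pencil, 14 x 150 x 7 mm, long along its y; origin: centre of its underside
- bench_dog: bystander, stands loose on the bench: small bench dog: aluminium pin on a black foot, 32 mm diameter, 42 mm tall; origin: centre of its underside
- tape_measure: bystander, stands loose on the bench: tape measure, 38 x 70 x 62 mm; origin: centre of its underside
- driver: bystander, stands loose on the bench: wooden-handled screwdriver, 180 mm long, 26 mm thick, lying along its x; origin: centre of its underside
There are look-alikes about, which are no part of the job. Leave any pink or purple look-alike of the stick alone.

How it is judged:
On the way, in this order (a step that is already met when the one before it is completed fails the run):
1. the stick is pushed home against the end stop while the lever is still short of the second stop (y of stick in the frame of jig between 0.0165 and 0.0235 m and x of stick in the frame of jig between -0.005 and 0.005 m and z of stick in the frame of jig between 0.009 and 0.0155 m and value of joint clamp_lever below 0.85 rad), for 0.2 s.
2. the lever is swung past the first click to the second stop (y of stick in the frame of jig between 0.0165 and 0.0235 m and x of stick in the frame of jig between -0.005 and 0.005 m and z of stick in the frame of jig between 0.009 and 0.0155 m and value of joint clamp_lever above 1.22 rad), for 0.2 s.
At the end, for the whole second after the job is handed in: The stick lies at rest between the rails, flat on the jig, its end within 3.5 mm of the end stop, and the clamp lever is at its second stop (joint above 1.22 rad) (all of step 2 and linear speed of stick below 0.01 m/s); the robot touches nothing.
It fails at once if the stick is lifted or tipped (z of stick in the frame of jig above 0.022 m or angle between stick's own z axis and vertical above 0.12 rad).
It fails at once if the lever is thrown to the second stop before the stick is home (value of joint clamp_lever above 1.1 rad and y of stick in the frame of jig below 0.0165 m).
It fails at once if another thing on the bench is moved more than 25 mm, or lifted (distance of any of offcut, screw_jar, glue, pencil, bench_dog, tape_measure, driver from where it was at the start of the episode above 0.025 m).
It also fails if it takes over 43 s, if anything falls off the work surface, if the arm or the gripper's body presses on something with over 40 N, if the wrist force passes 120 N, or if a joint passes its speed limit or range.

### The arm

A 6-joint arm with a two-finger parallel gripper is mounted at the origin on the work surface. World frame = base frame: x ahead of the robot, y to its left, z up, the work surface at z = 0. Lengths are in m, angles in rad, forces in N, time in s.
With the tool pointing down it reaches from about 0.325 to 0.9 m from the base axis. Payload 6.1 kg.
Tool frame: the origin (TCP) lies midway between the tips of the shut fingers; the grasp point (between the pads) lies 19 mm behind it; z points along the fingers, y is the line along which they close (so a half turn about z gives the same grasp; the last joint's range is limited). The gripper opens to 87 mm and grips with 3 to 60 N. Pads are 19 mm wide; open, the fingers measure 117 mm over their backs; the gripper's body (75 mm by 190 mm) begins 51 mm behind the grasp point.
Start: joints at [1.04, 0.22, 1.526, -0, 1.395, -0.126], TCP at [0.246, 0.574, 0.223] pointing down, gripper open.
Joint ranges: [-2.98, 2.98], [-0.91, 2.08], [0.09, 2.57], [-1.24, 4.39], [0.2, 2.65], [-2.68, 2.68]. Speed limits (rad/s): [2.57, 2.57, 3.01, 3.14, 3.14, 3.14].

### API

Orientations are given as a unit quaternion [w, x, y, z].
In Python, from cell import ctrl gives the robot as it stands. Calls block until the motion is done:
- ctrl.reach(position, orientation): joint-space move of the TCP to a pose.
- ctrl.move_l(position, frame=None, velocity=0.15, until_force=None): straight line of the TCP; frame=None keeps the orientation; velocity is the mean speed in m/s. With until_force (N) it stops when the force on the tool has changed by that much, and returns True; else False.
- ctrl.set_joints(angles): joint-space move.
- ctrl.set_gripper(opening, strength=None): finger opening in m; strength is the grip in N (None keeps the last); returns when the fingers have stopped.
- ctrl.wait(seconds).
- ctrl.solve_ik(position, orientation): joint angles nearest the present ones, or None.
- ctrl.observe(): the state.
- ctrl.get_image(name): name is "scene" or "top" or "wrist"; returns the picture (384x512x3 uint8, blue, green, red); there is no depth.
- ctrl.camera_params(name): a dict with "mtx" (3x3 intrinsics, pixels), "R" (3x3) and "t" (3): a world point X has camera coordinates R X + t; the wrist camera has in their place "T_tool_cam" (4x4, takes a point from camera to tool coordinates, whose origin is the TCP and whose axes are the flange's). Camera axes: x right, y down, z forward; pixel columns grow to the right and rows downward; lengths in m; the calibration is good to about 2 mm. A picture is of the moment at which its call begins: read the wrist's pose just before it. camera_params takes no time and is no camera call.
A pose or a line that the arm cannot do raises ctrl.Unreachable and nothing moves.
- ctrl.sign_off(): hands the job in; it is judged then, once.
The state is a dict: "clock": time; "joint_pos": joint angles; "dq": joint speeds; "tau": joint torques, N m; "eef_pos": TCP position; "ee_rot": TCP orientation; "force": force on the tool from outside, world axes, zero at the start; "torque": the same for the moment, N m; "gripper_width": finger opening in m; "finger_force": force on a finger pad.
Only numpy, scipy, OpenCV 4.12 (cv2) and the standard library are available. Lean on these libraries where they do the work, as an engineer would, in place of code of your own. Each camera call takes 0.05 s, during which the arm holds its last target. There are 200 camera calls.

## Working session

There is one attempt and no reset: what is moved stays moved. The work goes in short steps, each a Python script; the robot and the scene stay as the last script left them, time stands still between calls to the robot, and variables do not carry over. Pictures are saved under pics/ and viewed, at most 10 in all, crops included, and the job is handed in when it is done.

```bash
mkdir -p pics; python3 - <<'E'
from cell import ctrl
import cv2
for n in("scene","top"):
    im=ctrl.get_image(n); cv2.imwrite(f"pics/{n}0.png",cv2.resize(im,(800,600),interpolation=cv2.INTER_CUBIC))
    cv2.imwrite(f"pics/{n}raw.png",im)
    p=ctrl.camera_params(n); print(n,p)
s=ctrl.observe(); print(s)
E
```

```text
scene {'mtx': array([[384.75669615,   0.        , 255.69553949],
       [  0.        , 384.75669615, 197.58260017],
       [  0.        ,   0.        ,   1.        ]]), 'R': array([[-0.63889144,  0.76926148, -0.00738321],
       [ 0.56249006,  0.46057221, -0.68664268],
       [-0.52480726, -0.44284311, -0.72695758]]), 't': array([ 0.3686605 , -0.26738638,  1.17195661])}
top {'mtx': array([[422.97718555,   0.        , 260.37295046],
       [  0.        , 422.97718555, 195.75324809],
       [  0.        ,   0.        ,   1.        ]]), 'R': array([[ 2.23360946e-02, -9.99750068e-01, -9.49355222e-04],
       [-9.80621236e-01, -2.17238339e-02, -1.94705075e-01],
       [ 1.94635789e-01,  5.27990887e-03, -9.80861373e-01]]), 't': array([-0.03130044,  0.57302365,  0.91125298])}
{'clock': 0.1, 'joint_pos': array([ 1.03991792e+00,  2.21179393e-01,  1.52747694e+00, -3.23406295e-05,
        1.39472339e+00, -1.26091850e-01]), 'dq': array([ 7.47522708e-05, -1.98923865e-03, -2.85429107e-03, -4.87392085e-04,
        1.56967577e-03, -4.30047352e-05]), 'tau': array([ 7.83543583e-04, -4.95948100e+01, -3.88517869e+01,  7.01026339e-02,
        5.16324118e-02, -5.64773393e-05]), 'eef_pos': array([0.24586165, 0.57399988, 0.22153722]), 'ee_rot': array([-2.73195692e-04,  2.01011464e-01,  9.79588481e-01, -8.50893271e-04]), 'force': array([ 1.24938318, -0.04172516,  0.23247107]), 'torque': array([0.00098322, 0.03571632, 0.0607774 ]), 'finger_force': 0.0, 'gripper_width': 0.08728790311944261}
```

View pics/scene0.png

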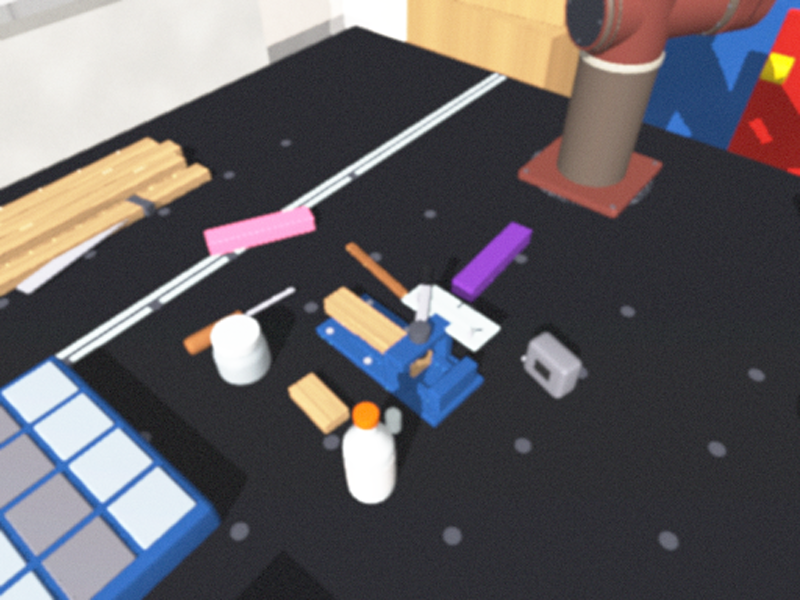

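View pics/top0.png

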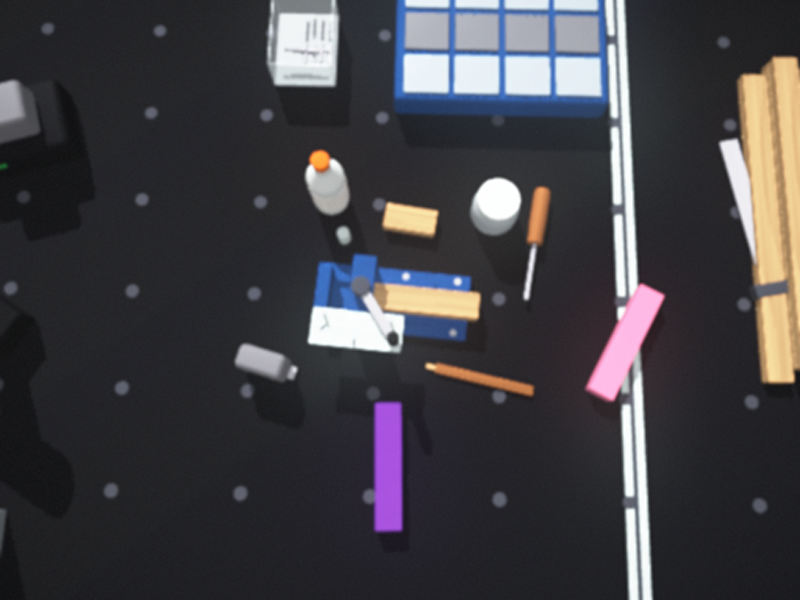

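The top view shows the jig at about (390,305), end stop on the left, with the stick's near end at (480,305). The knob is at (392,339) and the pencil at (480,378). I'll enlarge both views around the jig.

```bash
python3 - <<'E'
import cv2
a=cv2.imread("pics/topraw.png")[155:235,190:320]; cv2.imwrite("pics/tc.png",cv2.resize(a,None,fx=6,fy=6,interpolation=cv2.INTER_CUBIC))
a=cv2.imread("pics/sceneraw.png")[175:280,195:325]; cv2.imwrite("pics/sc.png",cv2.resize(a,None,fx=5.5,fy=5.5,interpolation=cv2.INTER_CUBIC))
E
```

```text
(no output)
```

View pics/tc.png

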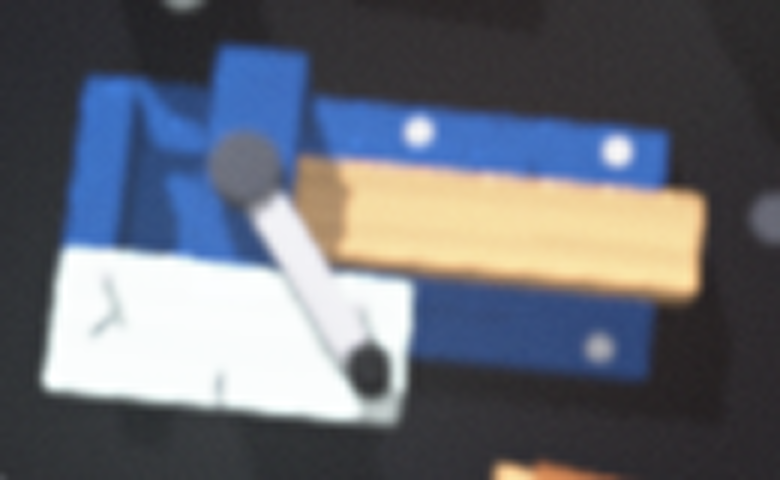

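View pics/sc.png

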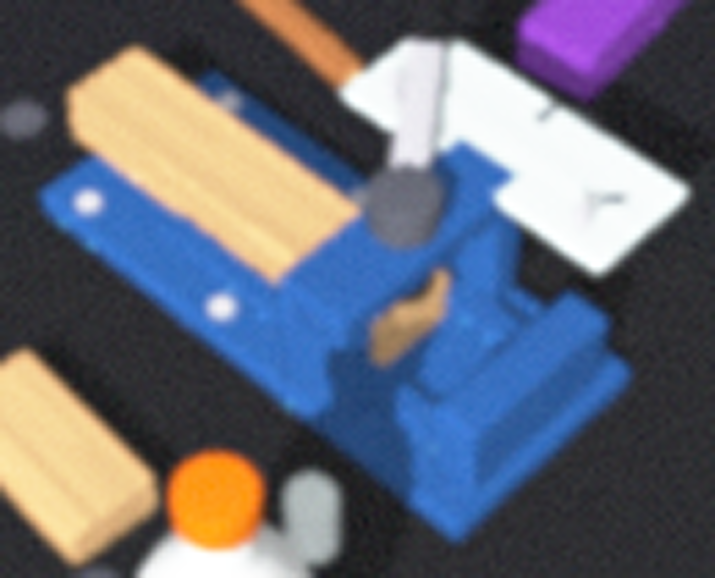

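Top crop: plate corners at (62,245), (413,282), (42,390) and (400,425), base corners at (668,130) and (650,380), stick end at (706,193), knob at (368,366). The scene crop shows the matching corners. Next I'll fit the jig pose to both views.

```bash
cat > fit.py <<'E'
from cell import ctrl
import numpy as np
from scipy.optimize import least_squares
T=[(62,245,-34,125,78),(413,282,-34,-5,78),(42,390,-86,125,78),(400,425,-86,-5,78),(668,130,50,-100,12),(650,380,-50,-100,12),(218,44,50,77,78),(308,52,50,43,78),(706,193,19,None,39)]
S=[(600,275,-34,125,78),(690,190,-86,125,78),(345,92,-34,-5,78),(405,38,-86,-5,78),(40,195,50,-100,12),(630,375,-50,135,12),(138,45,-19,None,39),(68,92,19,None,39)]
cams={n:ctrl.camera_params(n) for n in("top","scene")}
def proj(n,X):
    p=cams[n]; c=p["mtx"]@(p["R"]@X+p["t"]); return c[:2]/c[2]
def world(q,P):
    c,s=np.cos(q[2]),np.sin(q[2]); return np.array([q[0]+c*P[0]-s*P[1],q[1]+s*P[0]+c*P[1],P[2]])
def res(q):
    r=[]
    for n,L,f,o in(("top",T,6,(190,155)),("scene",S,5.5,(195,175))):
        for u,v,x,y,z in L:
            P=np.array([x,0 if y is None else y,z])/1000
            if y is None:P[1]=q[3]
            r+=list(proj(n,world(q,P))-((np.array([u,v])+.5)/f-.5+o))
    a=np.radians(217)-q[4]
    k=world(q,np.array([.09*np.cos(a),.06+.09*np.sin(a),.124]))
    r+=list(proj("top",k)-((np.array([368,368])+.5)/6-.5+(190,155)))
    return np.array(r)
if __name__=="__main__":
    s=least_squares(res,[.45,0,0,-.13,0],loss="soft_l1")
    print(s.x); print(res(s.x).reshape(-1,2).round(1).tolist())
    q=s.x
    # back-project other things seen in top view (800 px picture), given z
    p=cams["top"]
    for nm,u,v,z in(("pencil tip",428,366,.007),("pencil end",533,390,.007),("purple top",388,403,.03),("dog",344,235,.042),("offcut",410,220,.019),("tape",265,362,.06),("driver tip",527,298,.01),("glue cap",320,160,.15),("jar lid",498,200,.07)):
        d=p["R"].T@np.linalg.inv(p["mtx"])@np.array([u/1.5625,v/1.5625,1]); c=-p["R"].T@p["t"]
        X=c+d*(z-c[2])/d[2]; cq,sq=np.cos(q[2]),np.sin(q[2]);D=X[:2]-q[:2]
        print(nm,X.round(3),"jig",np.round([cq*D[0]+sq*D[1],-sq*D[0]+cq*D[1]],3))
E
python3 fit.py
```

```text
[ 0.59026565 -0.01135037 -0.08026332 -0.11387023  0.01052307]
[[0.2, 0.3], [-0.4, -0.0], [0.5, -0.9], [-0.7, -0.8], [-0.1, 0.2], [-0.6, -0.7], [-0.0, -0.2], [-0.1, -0.0], [-0.5, 0.3], [-0.1, -1.4], [-0.3, 0.0], [-0.5, -0.5], [4.9, -2.7], [-0.1, -0.7], [0.3, -1.4], [-0.5, 0.0], [-0.1, -0.2], [-0.5, -1.0]]
pencil tip [ 0.491 -0.052  0.007] jig [-0.095 -0.049]
pencil end [ 0.459 -0.211  0.007] jig [-0.115 -0.209]
purple top [0.433 0.006 0.03 ] jig [-0.158  0.005]
dog [0.684 0.079 0.042] jig [0.086 0.098]
offcut [ 0.718 -0.02   0.019] jig [0.128 0.001]
tape [0.486 0.183 0.06 ] jig [-0.119  0.185]
driver tip [ 0.599 -0.203  0.01 ] jig [ 0.024 -0.19 ]
glue cap [0.758 0.105 0.15 ] jig [0.157 0.13 ]
jar lid [ 0.735 -0.151  0.07 ] jig [ 0.155 -0.127]
```

```bash
cat > h.py <<'E'
from cell import ctrl
import numpy as np, cv2
from scipy.spatial.transform import Rotation as Ro
J=np.array([.59027,-.01135]); YAW=-.0803
def W(x,y,z):
    c,s=np.cos(YAW),np.sin(YAW); return np.array([J[0]+c*x-s*y,J[1]+s*x+c*y,z])
def jig(p):
    c,s=np.cos(YAW),np.sin(YAW); d=np.asarray(p)[:2]-J; return np.array([c*d[0]+s*d[1],-s*d[0]+c*d[1],p[2]])
def Q(phi):  # tool down, closing axis at angle phi in the jig frame
    y=np.array([np.cos(phi+YAW),np.sin(phi+YAW),0]); z=np.array([0,0,-1.])
    return Ro.from_matrix(np.c_[np.cross(y,z),y,z]).as_quat()[[3,0,1,2]]
def best(p,phis):  # phi whose solution keeps joint 6 nearest its middle
    L=[(abs(s[5]),f) for f in phis if (s:=ctrl.solve_ik(p,Q(f))) is not None]; print(L); return min(L)[1]
def say(t): s=ctrl.observe(); print(t,"t",round(s["clock"],2),"jig",jig(s["eef_pos"]).round(4),"F",s["force"].round(1),"q",s["joint_pos"].round(2))
E
python3 - <<'E'
from h import *
ctrl.set_gripper(0.0)
p=W(0,-.145,.2); f=best(p,[0,np.pi])
ctrl.reach(p,Q(f)); say("above")
ctrl.move_l(W(0,-.145,.021),velocity=.12); say("down")
ctrl.move_l(W(0,-.095,.021),velocity=.06); say("push")
print(ctrl.move_l(W(0,-.070,.021),velocity=.02,until_force=8)); say("stop")
cv2.imwrite("pics/t1.png",cv2.resize(ctrl.get_image("top")[145:245,180:340],None,fx=5,fy=5,interpolation=cv2.INTER_CUBIC))
E
```

```text
[(np.float64(0.31438729273520716), 0)]
above t 4.45 jig [ 0.0002 -0.1441  0.2   ] F [-0.4  0.  -0.6] q [-0.39  0.18  1.62  0.    1.35 -0.31]
down t 6.09 jig [ 0.0007 -0.1452  0.022 ] F [-0.2  0.5 -0.7] q [-0.39  0.38  1.73 -0.    1.02 -0.31]
push t 7.08 jig [-0.0003 -0.0949  0.0208] F [ 0.6  0.2 -0.6] q [-0.31  0.37  1.75  0.    1.02 -0.23]
True
stop t 7.83 jig [-0.0001 -0.0819  0.0208] F [-0.1 -1.5  0.9] q [-0.29  0.37  1.76 -0.    1.02 -0.21]
```

View pics/t1.png

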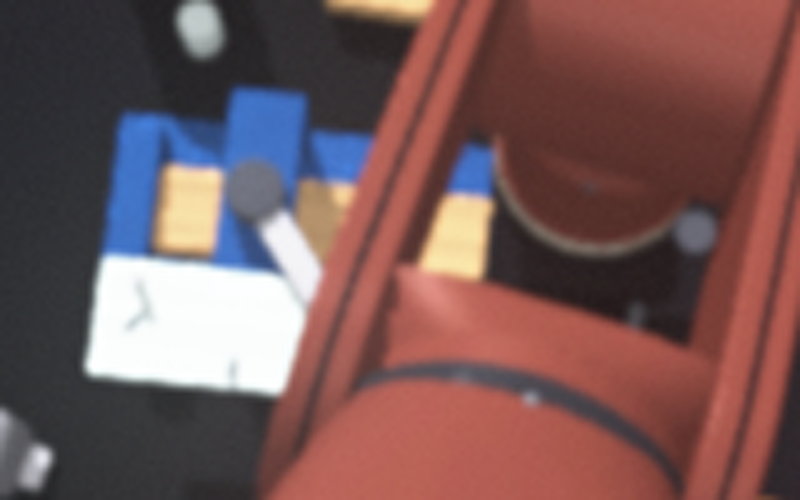

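The stick's far end meets the stop face at about (158,210). I'll press a bit more firmly to confirm it, then back off and move behind the knob.

```bash
cat >> h.py <<'E'
def arc(a,d): # TCP pose behind the knob when the lever is at jig angle a (deg)
    r=np.radians(a); x,y=np.array([0,.06])+.09*np.array([np.cos(r),np.sin(r)])-d*np.array([np.sin(r),-np.cos(r)])
    return W(x,y,.101),Q(r-np.pi)
E
python3 - <<'E'
from h import *
print(ctrl.move_l(W(0,-.070,.021),velocity=.02,until_force=18)); say("stop2")
ctrl.move_l(W(0,-.125,.021),velocity=.1); ctrl.move_l(W(0,-.125,.17),velocity=.15)
p,q=arc(216.4,.034); ctrl.reach(p+[0,0,.06],q); say("above knob")
ctrl.move_l(p,velocity=.1); say("behind knob")
a=ctrl.get_image("scene")[165:285,185:345]; cv2.imwrite("pics/s2.png",cv2.resize(a,None,fx=5,fy=5,interpolation=cv2.INTER_CUBIC))
E
```

```text
True
stop2 t 8.22 jig [-0.0004 -0.082   0.0204] F [ 1.  -2.3  1.1] q [-0.29  0.37  1.76 -0.01  1.02 -0.2 ]
above knob t 10.49 jig [-0.0529 -0.0202  0.1601] F [-0.2 -0.2  0.5] q [-0.2   0.06  1.82 -0.    1.26 -0.75]
behind knob t 11.24 jig [-0.0518 -0.0211  0.1014] F [-0.7  0.9  0.5] q [-0.2   0.13  1.86  0.    1.14 -0.75]
```

View pics/s2.png

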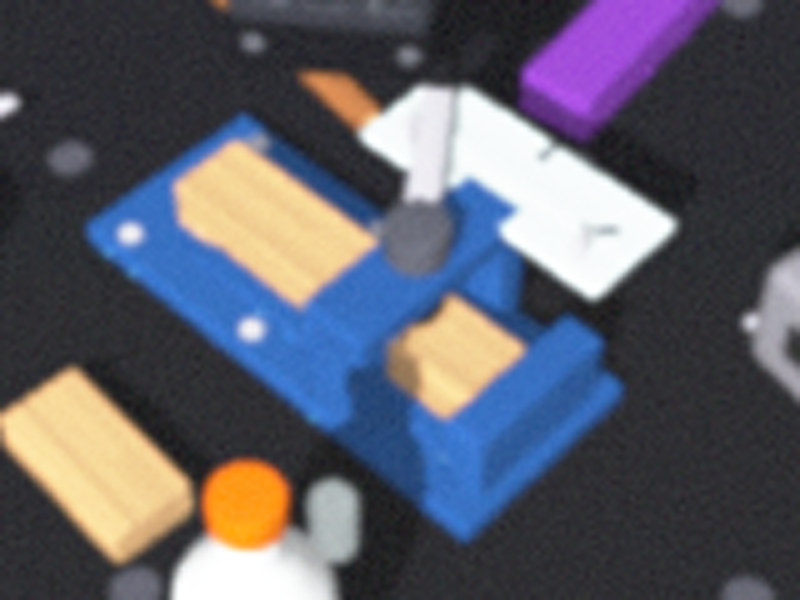

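The stick's far end is tucked behind the stop at (480,380), and its near-end corners are at (238,140) and (177,187). I'll check those corners numerically, then swing the lever.

```bash
python3 - <<'E'
from h import *
p=ctrl.camera_params("scene"); ys=[]
for u,v in((238,140),(177,187)):
    d=p["R"].T@np.linalg.inv(p["mtx"])@np.array([185+(u+.5)/5-.5,165+(v+.5)/5-.5,1]); c=-p["R"].T@p["t"]
    ys.append(jig(c+d*(.039-c[2])/d[2])[1])
print("near end",ys)
assert abs(np.mean(ys)+.07)<.006
for i,a in enumerate([210,200,190,180,170,160,152,146,142.5,140,137.5]):
    P,q=arc(a,.021)
    hit=ctrl.move_l(P,q,velocity=.06 if a>146 else .03,until_force=35 if a<150 else None); say((a,hit))
    if hit: break
a=ctrl.get_image("top")[145:245,180:340]; cv2.imwrite("pics/t3.png",cv2.resize(a,None,fx=5,fy=5,interpolation=cv2.INTER_CUBIC))
E
```

```text
near end [np.float64(-0.06847310324772687), np.float64(-0.06680909907434593)]
(210, False) t 11.82 jig [-0.0666 -0.0035  0.1019] F [ 0.3 -3.3  2.3] q [-0.17  0.1   1.9  -0.    1.14 -0.61]
(200, False) t 12.24 jig [-0.0774  0.0095  0.1011] F [-0.4 -1.8  0.5] q [-0.15  0.08  1.92  0.    1.14 -0.42]
(190, False) t 12.66 jig [-0.0851  0.0238  0.1008] F [ 0.2 -1.   0.3] q [-0.12  0.07  1.94  0.    1.14 -0.22]
(180, False) t 13.07 jig [-0.0899  0.0388  0.1009] F [-0.5 -0.5 -0.4] q [-0.09  0.06  1.95 -0.    1.14 -0.01]
(170, False) t 13.49 jig [-0.092   0.0542  0.101 ] F [ 0.6 -4.3 -0.1] q [-0.06  0.06  1.95 -0.    1.14  0.2 ]
(160, False) t 13.91 jig [-0.0918  0.0712  0.101 ] F [ 0.1 -0.2  0.1] q [-0.02  0.07  1.94  0.    1.14  0.4 ]
(152, False) t 14.28 jig [-0.0894  0.0837  0.101 ] F [-0.2  0.8 -0.1] q [0.   0.08 1.92 0.   1.14 0.57]
(146, False) t 14.75 jig [-0.0865  0.0927  0.1009] F [-0.3 -0.6  0.6] q [ 0.02  0.09  1.91 -0.    1.14  0.69]
(142.5, False) t 15.09 jig [-0.0843  0.098   0.101 ] F [ 0.6  0.  -0.3] q [ 0.03  0.1   1.9  -0.    1.14  0.76]
(140, False) t 15.38 jig [-0.0836  0.0999  0.1007] F [-4.4 -5.7  4. ] q [ 0.03  0.11  1.9  -0.    1.14  0.81]
(137.5, False) t 15.66 jig [-0.0838  0.1005  0.1006] F [-14.1 -18.3  11.7] q [ 0.04  0.11  1.89 -0.01  1.15  0.86]
```

The push met the hard stop at 23 N. I'll retreat and check.

```bash
python3 - <<'E'
from h import *
P,q=arc(146,.035); ctrl.move_l(P,velocity=.06); ctrl.move_l(P+[0,0,.12],velocity=.15)
ctrl.set_joints([1.04,.22,1.526,0,1.395,-.126]); say("away")
a=ctrl.get_image("top")[100:260,180:380]; cv2.imwrite("pics/t4.png",cv2.resize(a,None,fx=4,fy=3.75,interpolation=cv2.INTER_CUBIC))
E
```

```text
away t 19.28 jig [-0.3889  0.556   0.2231] F [-0.4  0.6 -0.1] q [ 1.04  0.22  1.53 -0.    1.4  -0.13]
```

View pics/t4.png

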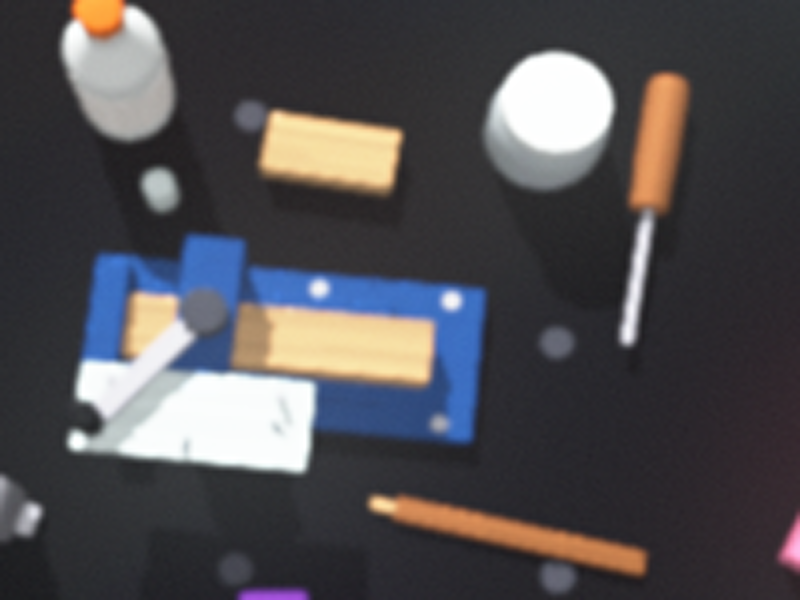

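The lever now points to the lower left, with the knob at (85,417) and pivot at (205,310). The stick is against the stop at (127,325), and the other things haven't moved. I'll check the lever angle numerically and then hand in.

```bash
python3 - <<'E'
from h import *
p=ctrl.camera_params("top"); c=-p["R"].T@p["t"]
d=p["R"].T@np.linalg.inv(p["mtx"])@np.array([180+85.5/4-.5,100+417.5/3.75-.5,1])
k=jig(c+d*(.124-c[2])/d[2])-[0,.06,0]; a=np.degrees(np.arctan2(k[1],k[0])); v=np.radians(217-a); print(k,a,v)
if v>1.2: print(ctrl.sign_off())
E
```

```text
[-0.0745223   0.05158835  0.124     ] 145.30693486886537 1.2512800373850395
the job is handed in; nothing more can be done
None
```

I pushed the stick home against the end stop, swung the clamp lever to its second stop and handed the job in. The lever measured about 1.25 rad in the last image (1.22 needed), and the other things on the bench look unmoved.

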